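# Turn the parcel carousel to the pick-up pointer

## Robot

A 7-joint arm with a two-finger parallel gripper is mounted at the origin on the work surface. World frame = base frame: x ahead of the robot, y to its left, z up, the work surface at z = 0. Lengths are in mm, angles in rad, forces in N, time in s.
With the tool pointing down it reaches from about 400 to 875 mm from the base axis. Payload 6.5 kg.
Tool frame: the origin (TCP) lies on the centre line of the jaws, within the pads' length; the fingertips stand 17 mm ahead of it and the grasp point (between the pads) lies 2 mm behind it; z points along the fingers, y is the line along which they close (so a half turn about z gives the same grasp; the last joint's range is limited). The gripper opens to 85 mm and grips with 20 to 120 N. Pads are 22 mm wide; open, the fingers measure 114 mm over their backs; the gripper's body (76 mm by 85 mm) begins 54 mm behind the grasp point. The pads swing forward as they close: fully open they stand 13 mm farther back than shut.
Start: joints at [1.251, 0.536, -0.004, 1.538, 0.003, 1.067, -0.071], TCP at [163.201, -629.171, 226.59] pointing down, gripper open.
Joint ranges: [-2.7, 2.7], [-0.37, 2.16], [-1.27, 1.26], [0.24, 2.4], [-1.31, 4.45], [0.19, 1.91], [-2.76, 2.76]. Speed limits (rad/s): [2.39, 2.39, 3.14, 3.14, 3.14, 3.14, 3.14].

## Interface

Orientations are given as a unit quaternion [w, x, y, z].
In Python, from cell import get_obs, snapshot, camera_model, hand_in gives the robot as it stands. The module is installed in compiled form; this text tells all that it offers.
- The arm moves only by the tool send_rows, never from a script. Its argument "steps" is a list of rows, each a list of 3 entries, a list of its own where there are three numbers: the finger opening in mm, from 0 to 85.4, then the shift along the world's x, y, z in mm, then the turn about the world's z in rad. A call has 1 to 5 rows; each row shifts and turns the commanded pose from where the row before left it; what a row does not reach is not made up. A row lasts 1/10 s, in which the tool goes at most 50 mm and 8.59 degrees, less where a joint would pass 70% of its speed; a pose out of reach is approached as far as the arm can. A call is refused whole if a number of a shift passes 50 or a number of a turn 0.15, either way. A call with a gripper value outside its range is refused whole. The fingers move at their own pace and stop on an object; "newtons" is the grip in N (left out, the last holds). Time passes only in rows, so rows that do not move let the fingers close. It gives the time, the measured TCP pose, the force, the opening and the grip force at its end, in the units of the state.
- get_obs(): the state, without advancing time (a new reading comes with each control period).
- snapshot(name): name is "scene" or "top" or "wrist"; returns the picture (400x640x3 uint8, red, green, blue); there is no depth.
- camera_model(name): a dict with "fx", "fy", "cx", "cy" (pixels), "view" (4x4, takes a point from world to camera coordinates); the wrist camera has in their place "hand_eye" (4x4, takes a point from camera to tool coordinates, whose origin is the TCP and whose axes are the flange's). Camera axes: x right, y up, looking along -z (the intrinsics and any distortion apply to the point x, -y, -z); pixel columns grow to the right and rows downward; lengths in mm; the calibration is good to about 2 mm. A picture is of the moment at which its call begins: read the wrist's pose just before it. camera_model takes no time and is no camera call.
- hand_in(): hands the job in; it is judged then, once.
The state is a dict: "time_s": time; "q": joint angles; "qvel": joint speeds; "joint_efforts": joint torques, N m; "position": TCP position; "tool_rot": TCP orientation; "ft_force": force on the tool from outside, world axes, zero at the start; "ft_torque": the same for the moment, N m; "gripper_width": finger opening in mm; "grasp_force": force on a finger pad.
Only numpy, scipy, OpenCV 4.12 (cv2) and the standard library are available. Lean on these libraries where they do the work, as an engineer would, in place of code of your own. Each camera call takes 0.05 s, during which the arm holds its last target. There are 200 camera calls.

## Task

On the parcel counter, turn the round turntable by pushing the steel posts on its rim with the fingertips, until the round drum-shaped parcel stands at the front, centred in line with the arrow-shaped pointer of the turntable's fixed foot. Do not touch, lift or upset any of the parcels standing on the turntable, do not grip the posts, and leave the things around it on the counter alone.

Things in the scene. Friction and masses are not known exactly. Their poses are not given: they have to be found in the camera images.
- carousel: fixed foot of the turntable, dark steel; origin on the counter on the turntable's upright axis. Its -x axis runs out along a flat bar, 26 mm wide and 10 high, to an arrow head 26 high with its tip 212 from the axis: the pointer, whose side is the front. It points at the robot, give or take 40 degrees. The platter hides all but its last 62 mm from above
- platter: plywood disc, 300 mm across, 18 thick, turns both ways (a full turn or more) about z; origin at the centre of its underside, 40 above the counter. Six upright steel posts, 12 thick, 50 high, stand on it 138 from the axis, at 30, 90, 150, 210, 270 and 330 degrees from its x axis towards y; their tops are 108 above the counter. 1 to 3 N on a post turns it; dry friction stops it with the push
- post0 (a point): top centre of the post at 30 degrees
- drum: the parcel wanted: a plain cardboard drum (upright cylinder), 60 mm in diameter, 62 high, standing loose on the platter with its axis about 68 from the turntable's axis; origin at the centre of its underside. It rides along with the platter
- carton_a: cardboard carton, 60 x 46 x 50 mm high, loose on the platter about 66 from the axis; origin at the centre of its underside
- carton_b: cardboard carton, 54 x 48 x 60 mm high, loose on the platter about 66 from the axis; origin at the centre of its underside
- carton_c: cardboard carton, 52 x 52 x 34 mm high, loose on the platter about 66 from the axis; origin at the centre of its underside. No parcel reaches farther than 103 from the axis
- parcel: bystander: cardboard parcel 130 x 100 x 75 mm high on the counter, at the robot's right of the turntable; origin at the centre of its underside
- tape_roll: bystander: roll of clear tape lying flat, 100 mm in diameter, 45 high, at the left of the turntable; origin at the centre of its underside
- cup: bystander: white cup, 76 mm in diameter, 95 high, at the left of the turntable; origin at the centre of its underside
There are look-alikes about, which are no part of the job. Leave any orange or purple look-alike of the drum alone.

How it is judged (in metres and radians):
On the way:
1. the fingers push the turntable (contact force between the fingers and platter above 0.3 N).
At the end, for the whole second after the job is handed in: The drum stands on the front side with its centre within 12 mm of the pointer's centre line; the turntable is at rest; all four parcels stand upright on the platter (within 0.1 rad), and the three things on the counter have moved less than 20 mm (y of drum in the frame of carousel between -0.012 and 0.012 m and x of drum in the frame of carousel below -0.045 m and angular speed of platter below 0.05 rad/s and angle between each of drum, carton_a, carton_b, carton_c's own z axis and vertical below 0.1 rad and horizontal distance between each of drum, carton_a, carton_b, carton_c and platter below 0.095 m and z of each of drum, carton_a, carton_b, carton_c in the frame of platter below 0.024 m and distance of each of parcel, tape_roll, cup from where it was at the start of the episode below 0.02 m); the robot touches nothing.
It fails at once if the robot touches a parcel on the turntable (contact force between any of the fingers, the arm and drum above 0.5 N or contact force between any of the fingers, the arm and carton_a above 0.5 N or contact force between any of the fingers, the arm and carton_b above 0.5 N or contact force between any of the fingers, the arm and carton_c above 0.5 N).
It fails at once if a parcel is lifted off, tipped over or thrown off the turntable (z of any of drum, carton_a, carton_b, carton_c in the frame of platter above 0.03 m or angle between any of drum, carton_a, carton_b, carton_c's own z axis and vertical above 0.3 rad or horizontal distance between any of drum, carton_a, carton_b, carton_c and platter above 0.105 m).
It fails at once if the turntable is gripped or pushed with more than 25 N (contact force between the fingers and platter above 25 N).
It fails at once if a thing on the counter is moved more than 20 mm (distance of any of parcel, tape_roll, cup from where it was at the start of the episode above 0.02 m).
It also fails if it takes over 51 s, if anything falls off the work surface, if the arm or the gripper's body presses on something with over 40 N, if the wrist force passes 120 N, or if a joint passes its speed limit or range.

## Working session

There is one attempt and no reset: what is moved stays moved. The work goes in short steps, Python scripts to look and compute and a tool call to move; the robot and the scene stay as the last step left them, time stands still between calls to the robot, and variables do not carry over. Pictures are saved under pics/ and viewed, at most 10 in all, crops included, and the job is handed in when it is done.

Besides the shell and the picture viewer there is one more tool, called after "Request:" in YAML: its name, and indented under it one key for each argument. send_rows: Moves the arm, as the interface text tells. Its arguments: {"type":"object","properties":{"steps":{"type":"array"},"newtons":{"type":"number"}},"required":["steps"]}

```bash
mkdir -p pics; cat > h.py <<'E'
import numpy as np, cv2
from cell import *
def ray(cam,u,v,z):
    m=camera_model(cam); V=np.array(m["view"]); R=V[:3,:3]; t=V[:3,3]
    d=R.T@np.array([(u-m["cx"])/m["fx"],-(v-m["cy"])/m["fy"],-1]); c=-R.T@t
    return c+d*(z-c[2])/d[2]
def proj(cam,p):
    m=camera_model(cam); V=np.array(m["view"]); q=V[:3,:3]@np.array(p)+V[:3,3]
    return m["cx"]+m["fx"]*q[0]/-q[2], m["cy"]-m["fy"]*q[1]/-q[2]
def save(cam,name,crop=None,s=1):
    a=snapshot(cam)[:,:,::-1]
    if crop: a=a[crop[1]:crop[3],crop[0]:crop[2]]
    cv2.imwrite(name,cv2.resize(a,None,fx=s,fy=s,interpolation=cv2.INTER_CUBIC))
E
python3 - <<'E'
from h import *
save("top","pics/top0.png",s=1.25); save("scene","pics/scene0.png",s=1.25)
m=camera_model("top"); print(m); print(get_obs()["position"],get_obs()["tool_rot"])
E
```

```text
{'fx': 418.0644306394249, 'fy': 418.0644306394249, 'cx': 320.7794162326094, 'cy': 197.445525659198, 'view': array([[ 1.68898228e-02, -9.99710433e-01, -1.71401208e-02,
        -1.30475257e+01],
       [ 9.82691794e-01,  1.34345674e-02,  1.84760253e-01,
        -5.91500564e+02],
       [-1.84476483e-01, -1.99640240e-02,  9.82634146e-01,
        -1.11676301e+03],
       [ 0.00000000e+00,  0.00000000e+00,  0.00000000e+00,
         1.00000000e+00]])}
[ 163.03826615 -628.61833248  225.78594195] [-7.75541023e-04  9.91954622e-01  1.26591486e-01 -1.48415740e-04]
```

View pics/top0.png

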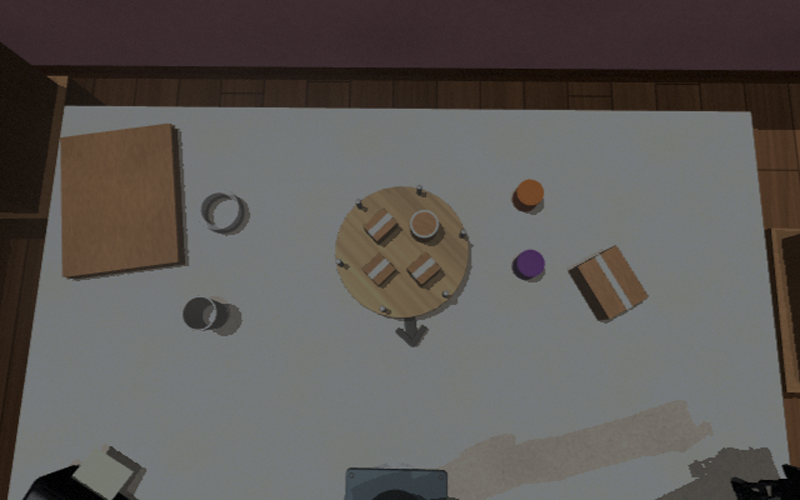

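View pics/scene0.png

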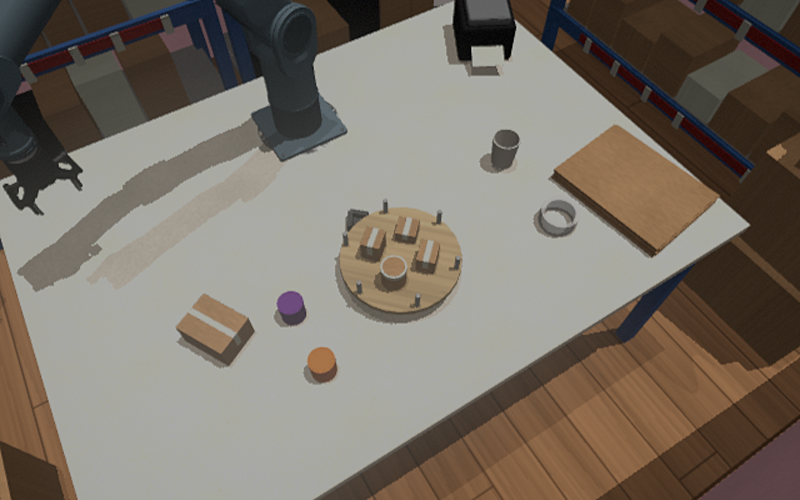

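The top view shows the turntable at about (402,252) and the drum at (425,225), back right. The pointer tip is at about (415,346) and the posts stand around the rim. I'll enlarge the turntable for exact pixels.

```bash
python3 - <<'E'
from h import *
save("top","pics/top1.png",crop=(255,135,390,285),s=4)
E
```

```text
(no output)
```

View pics/top1.png

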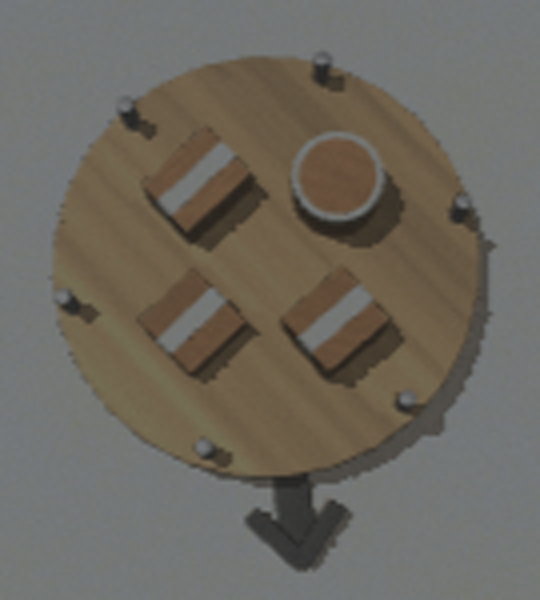

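In the crop the post tops are at about (127,103), (322,58), (463,200), (405,400), (204,446) and (65,297). The drum top is at (338,176) and the pointer tip at (302,570).

```bash
python3 - <<'E'
from h import *
f=lambda u,v,z: ray("top",255+(u+.5)/4-.5,135+(v+.5)/4-.5,z)[:2]
P=np.array([f(*p,108) for p in [(127,103),(322,58),(463,200),(405,400),(204,446),(65,297)]])
c=P.mean(0); a=lambda p:np.degrees(np.arctan2(*(p-c)[::-1]))
print("c",c)
for p in P: print("post",p.round(),np.linalg.norm(p-c).round(1),a(p).round(1))
d=f(338,176,120); t=f(302,570,26); 
for n,q in(("drum",d),("tip",t),("shaft",f(292,492,10)),("headL",f(250,518,26)),("headR",f(347,508,26))): print(n,q.round(),np.linalg.norm(q-c).round(1),a(q).round(1))
for n,q in (("purple",(530/1.25,264/1.25,62)),("orange",(530/1.25,192/1.25,62))): print(n,ray("top",*q).round())
E
```

```text
c [583.67752733  -4.71808683]
post [683.  90.] 137.6 43.7
post [717. -42.] 138.0 -15.7
post [ 619. -138.] 137.4 -75.3
post [484. -99.] 137.4 -136.7
post [451.  32.] 137.3 164.3
post [549. 127.] 136.7 104.8
drum [631. -53.] 67.9 -45.7
tip [373. -33.] 212.9 -172.3
shaft [427. -25.] 158.3 -172.5
headL [408.   4.] 176.2 177.3
headR [416. -64.] 178.2 -160.6
purple [ 556. -289.   62.]
orange [ 721. -294.   62.]
```

The geometry agrees: posts at 137–138 mm, drum at 68 mm and tip at 213 mm from the axis. The drum must go from -45.7° to -172.3°, which is 126.6° clockwise. I'll push the post at -15.5° around the robot's right side, fingers closed, with the flat pad sides tangential.

Request:
send_rows:
  steps:
    - [0,[31,34.5,0],0.072]
    - [0,[31,34.5,0],0.072]
    - [0,[31,34.5,0],0.072]
    - [0,[31,34.5,0],0.072]
    - [0,[31,34.5,0],0.072]
  newtons: 20

```text
time_s: 0.65
position: [319.1, -455.0, 226.5]
tool_rot: [-0.0, 0.953, 0.303, -0.0]
ft_force: [1.4, 0.2, 0.3]
gripper_width: 12.3
grasp_force: 0.0
```

Request:
send_rows:
  steps:
    - [0,[31,34.5,0],0.072]
    - [0,[31,34.5,0],0.072]
    - [0,[31,34.5,0],0.072]
    - [0,[31,34.5,0],0.072]
    - [0,[31,34.5,0],0.072]

```text
time_s: 1.15
position: [474.0, -282.6, 226.5]
tool_rot: [0.0, 0.883, 0.469, -0.0]
ft_force: [1.0, -1.1, 0.4]
gripper_width: 0.2
grasp_force: 0.0
```

Request:
send_rows:
  steps:
    - [0,[31,34.5,0],0.072]
    - [0,[31,34.5,0],0.072]
    - [0,[31,34.5,0],0.072]
    - [0,[31,34.5,0],0.072]
    - [0,[31,34.5,0],0.072]

```text
time_s: 1.65
position: [629.0, -110.3, 226.4]
tool_rot: [-0.0, 0.785, 0.62, -0.0]
ft_force: [0.3, -0.8, -0.5]
gripper_width: -0.2
grasp_force: 0.0
```

Request:
send_rows:
  steps:
    - [0,[31,34.5,0],0.072]
    - [0,[31,34.5,0],0.072]
    - [0,[31,34.5,0],0.072]
    - [0,[0,0,0],0]

```text
time_s: 2.05
position: [723.0, 0.6, 225.4]
tool_rot: [-0.002, 0.711, 0.703, 0.002]
ft_force: [0.0, 2.0, 0.3]
gripper_width: -0.1
grasp_force: 0.0
```

Request:
send_rows:
  steps:
    - [0,[0,0,0],0]
    - [0,[0,0,-40],0]
    - [0,[0,0,-40],0]
    - [0,[0,0,-35],0]
    - [0,[0,0,-14],0]

```text
time_s: 2.55
position: [718.0, -10.9, 93.5]
tool_rot: [-0.002, 0.715, 0.699, -0.003]
ft_force: [-0.1, 0.1, -0.3]
gripper_width: 0.2
grasp_force: 0.0
```

```bash
python3 - <<'E'
from h import *
o=get_obs(); print(o["position"],o["tool_rot"],o["q"],o["ft_force"])
C=np.array([583.7,-4.7])
p=lambda a,r=141:C+r*np.array([np.cos(np.radians(a)),np.sin(np.radians(a))])
# arc rows from -1.5 down
A=np.arange(-1.5,-140,-3.); 
D=np.diff([p(a) for a in A],axis=0)
for a,d in zip(A[1:],D): print(a,d.round(1))
E
```

```text
[718.03031844 -10.8898338   93.54892048] [-0.00155339  0.71525901  0.69885117 -0.00302904] [ 0.19839062  0.83716706 -0.41035357  1.39388207  0.36353853  0.99210478
 -0.3154881 ] [-0.10132162  0.12471546 -0.28949233]
-4.5 [-0.4 -7.4]
-7.5 [-0.8 -7.3]
-10.5 [-1.2 -7.3]
-13.5 [-1.5 -7.2]
-16.5 [-1.9 -7.1]
-19.5 [-2.3 -7. ]
-22.5 [-2.6 -6.9]
-25.5 [-3.  -6.7]
-28.5 [-3.4 -6.6]
-31.5 [-3.7 -6.4]
-34.5 [-4.  -6.2]
-37.5 [-4.3 -6. ]
-40.5 [-4.6 -5.7]
-43.5 [-4.9 -5.5]
-46.5 [-5.2 -5.2]
-49.5 [-5.5 -4.9]
-52.5 [-5.7 -4.6]
-55.5 [-6.  -4.3]
-58.5 [-6.2 -4. ]
-61.5 [-6.4 -3.7]
-64.5 [-6.6 -3.4]
-67.5 [-6.7 -3. ]
-70.5 [-6.9 -2.6]
-73.5 [-7.  -2.3]
-76.5 [-7.1 -1.9]
-79.5 [-7.2 -1.5]
-82.5 [-7.3 -1.2]
-85.5 [-7.3 -0.8]
-88.5 [-7.4 -0.4]
-91.5 [-7.4  0. ]
-94.5 [-7.4  0.4]
-97.5 [-7.3  0.8]
-100.5 [-7.3  1.2]
-103.5 [-7.2  1.5]
-106.5 [-7.1  1.9]
-109.5 [-7.   2.3]
-112.5 [-6.9  2.6]
-115.5 [-6.7  3. ]
-118.5 [-6.6  3.4]
-121.5 [-6.4  3.7]
-124.5 [-6.2  4. ]
-127.5 [-6.   4.3]
-130.5 [-5.7  4.6]
-133.5 [-5.5  4.9]
-136.5 [-5.2  5.2]
-139.5 [-4.9  5.5]
```

Request:
send_rows:
  steps:
    - [0,[3,-7,0],-0.05]
    - [0,[-0.8,-7.3,0],-0.05]
    - [0,[-1.2,-7.3,0],-0.05]
    - [0,[-1.5,-7.2,0],-0.05]
    - [0,[-1.9,-7.1,0],-0.05]

```text
time_s: 3.05
position: [719.3, -45.1, 99.0]
tool_rot: [0.0, 0.797, 0.604, 0.001]
ft_force: [0.5, 1.5, -1.3]
gripper_width: -0.0
grasp_force: 0.6
```

Request:
send_rows:
  steps:
    - [0,[-2.3,-7,0],-0.05]
    - [0,[-2.6,-6.9,0],-0.05]
    - [0,[-3,-6.7,0],-0.05]
    - [0,[-3.4,-6.6,0],-0.05]
    - [0,[-3.7,-6.4,0],-0.05]

```text
time_s: 3.55
position: [704.2, -78.8, 99.0]
tool_rot: [0.001, 0.866, 0.5, 0.001]
ft_force: [0.7, 1.0, -0.7]
gripper_width: 0.0
grasp_force: 0.6
```

```bash
python3 - <<'E'
from h import *
save("top","pics/top2.png",crop=(235,115,410,285),s=3.5)
o=get_obs(); print(o["position"],o["q"],o["ft_force"])
E
```

```text
[703.56026041 -80.64493139  98.95945951] [ 0.23524173  0.79260855 -0.29854294  1.43713434  0.26244323  0.94987461
 -0.66050287] [-1.20624713 -1.29468191 -0.71000409]
```

View pics/top2.png

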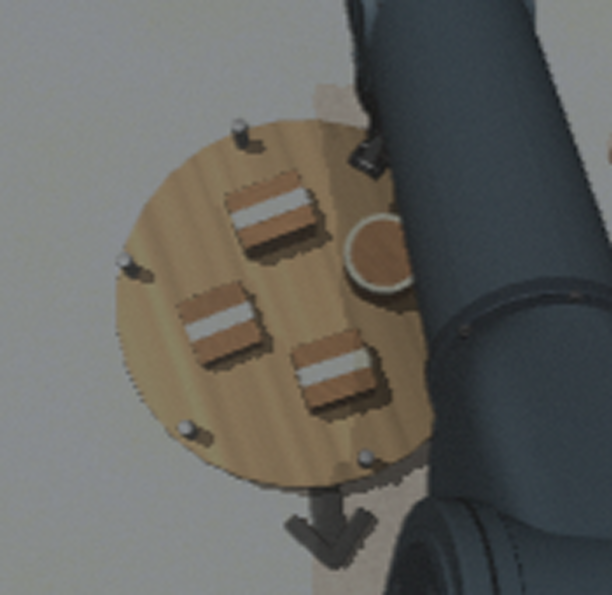

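The platter turns with the push (finger at crop (370,155)) and the parcels ride along undisturbed. I'll continue the arc.

Request:
send_rows:
  steps:
    - [0,[-4,-6.2,0],-0.053]
    - [0,[-4.3,-6,0],-0.053]
    - [0,[-4.6,-5.7,0],-0.053]
    - [0,[-4.9,-5.5,0],-0.053]
    - [0,[-5.2,-5.2,0],-0.053]

```text
time_s: 4.1
position: [681.6, -107.3, 99.1]
tool_rot: [0.001, 0.924, 0.381, 0.001]
ft_force: [1.3, 0.3, 0.3]
gripper_width: 0.1
grasp_force: 0.6
```

Request:
send_rows:
  steps:
    - [0,[-5.5,-4.9,0],-0.053]
    - [0,[-5.7,-4.6,0],-0.053]
    - [0,[-6,-4.3,0],-0.053]
    - [0,[-6.2,-4,0],-0.053]
    - [0,[-6.4,-3.7,0],-0.053]

```text
time_s: 4.6
position: [651.8, -129.0, 99.1]
tool_rot: [0.001, 0.967, 0.256, 0.001]
ft_force: [1.6, 0.3, -1.0]
gripper_width: -0.3
grasp_force: 0.6
```

Request:
send_rows:
  steps:
    - [0,[-6.6,-3.4,0],-0.053]
    - [0,[-6.7,-3,0],-0.053]
    - [0,[-6.9,-2.6,0],-0.053]
    - [0,[-7,-2.3,0],-0.053]
    - [0,[-7.1,-1.9,0],-0.053]

```text
time_s: 5.1
position: [617.5, -142.2, 99.1]
tool_rot: [0.001, 0.992, 0.126, 0.001]
ft_force: [1.2, -1.3, -0.6]
gripper_width: 0.0
grasp_force: 0.6
```

Request:
send_rows:
  steps:
    - [0,[-7.2,-1.5,0],-0.053]
    - [0,[-7.3,-1.2,0],-0.053]
    - [0,[-7.3,-0.8,0],-0.053]
    - [0,[-7.4,-0.4,0],-0.053]
    - [0,[-7.4,0,0],-0.053]

```text
time_s: 5.6
position: [580.9, -146.2, 99.0]
tool_rot: [0.001, 1.0, -0.006, 0.001]
ft_force: [0.7, -1.0, 1.0]
gripper_width: -0.1
grasp_force: 0.6
```

Request:
send_rows:
  steps:
    - [0,[-7.4,0.4,0],-0.053]
    - [0,[-7.3,0.8,0],-0.053]
    - [0,[-7.3,1.2,0],-0.053]
    - [0,[-7.2,1.5,0],-0.053]
    - [0,[-7.1,1.9,0],-0.053]

```text
time_s: 6.1
position: [544.5, -140.3, 99.0]
tool_rot: [0.0, 0.99, -0.138, 0.001]
ft_force: [0.3, -1.7, 0.2]
gripper_width: -0.1
grasp_force: 0.6
```

Request:
send_rows:
  steps:
    - [0,[-7,2.3,0],-0.053]
    - [0,[-6.9,2.6,0],-0.053]
    - [0,[-6.7,3,0],-0.053]
    - [0,[-6.6,3.4,0],-0.053]
    - [0,[-6.4,3.7,0],-0.053]

```text
time_s: 6.6
position: [510.8, -125.2, 98.8]
tool_rot: [0.0, 0.963, -0.268, 0.001]
ft_force: [0.2, -0.6, -0.4]
gripper_width: -0.1
grasp_force: 0.6
```

Request:
send_rows:
  steps:
    - [0,[-4.2,2.7,0],-0.036]
    - [0,[-4,2.8,0],-0.036]
    - [0,[-2,1.5,0],-0.02]
    - [0,[0,0,0],0]
    - [0,[0,0,0],0]

```text
time_s: 7.1
position: [500.4, -117.2, 98.0]
tool_rot: [-0.0, 0.951, -0.31, 0.0]
ft_force: [0.6, 0.3, -0.3]
gripper_width: 0.0
grasp_force: 0.0
```

```bash
python3 - <<'E'
from h import *
save("top","pics/top3.png",crop=(235,135,410,285),s=4)
o=get_obs(); p=o["position"][:2]-np.array([583.7,-4.7]); print(o["position"],o["q"],o["ft_force"],np.linalg.norm(p),np.degrees(np.arctan2(p[1],p[0])))
E
```

```text
[ 500.30626971 -117.14403763   97.85622938] [ 0.06416879  0.49766119  0.09861687  1.99556619 -0.07787462  0.65142845
 -1.98946333] [ 0.13893058  0.31475724 -0.07149071] 139.99348502895683 -126.5623515292701
```

View pics/top3.png

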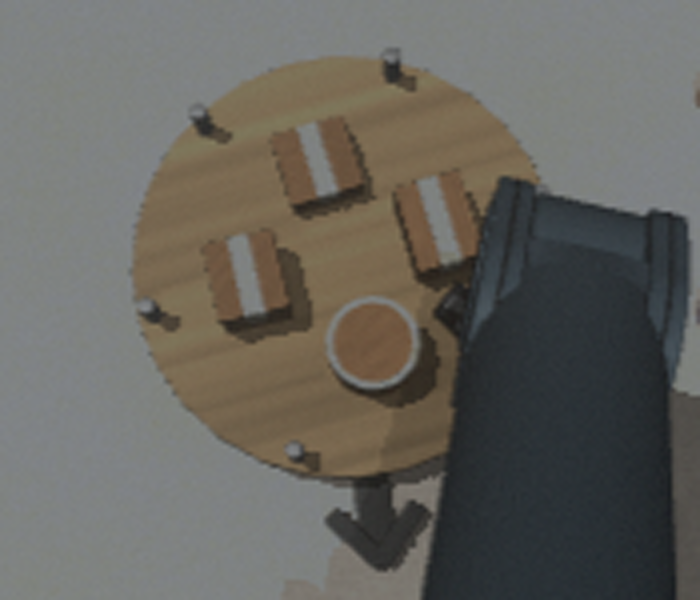

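The drum top is now at (373,343) and the visible posts at (295,449), (148,308), (199,112) and (392,56). It is close to the pointer line.

```bash
cat >> h.py <<'E'
C=np.array([583.7,-4.7])
def ang(u,v,z,o=(235,135),s=4):
    q=ray("top",o[0]+(u+.5)/s-.5,o[1]+(v+.5)/s-.5,z)[:2]-C
    return np.degrees(np.arctan2(q[1],q[0])).round(1),np.linalg.norm(q).round(1)
E
python3 - <<'E'
from h import *
print("drum",ang(373,343,120))
for p in [(295,449),(148,308),(199,112),(392,56)]: print(ang(*p,108))
print("tip",ang(382,570,26), "heads",ang(330,518,26),ang(427,508,26),"shaft",ang(373,492,10))
E
```

```text
drum (np.float64(-162.7), np.float64(68.1))
(np.float64(167.4), np.float64(137.4))
(np.float64(108.0), np.float64(136.5))
(np.float64(47.2), np.float64(136.8))
(np.float64(-12.8), np.float64(137.6))
tip (np.float64(-172.3), np.float64(213.0)) heads (np.float64(177.3), np.float64(176.2)) (np.float64(-160.6), np.float64(178.2)) shaft (np.float64(-172.2), np.float64(158.4))
```

Request:
send_rows:
  steps:
    - [0,[-4,3.2,0],-0.036]
    - [0,[-4.1,3.3,0],-0.036]
    - [0,[-4,3.5,0],-0.036]
    - [0,[-3.3,3.2,0],-0.034]
    - [0,[-1.9,2,0],-0.02]

```text
time_s: 7.65
position: [482.9, -102.0, 97.7]
tool_rot: [-0.0, 0.922, -0.387, 0.0]
ft_force: [-0.0, -1.8, 0.3]
gripper_width: 0.0
grasp_force: 0.5
```

Request:
send_rows:
  steps:
    - [0,[0,0,0],0]
    - [0,[0,0,0],0]

```text
time_s: 7.85
position: [482.8, -101.8, 97.6]
tool_rot: [-0.0, 0.922, -0.386, -0.0]
ft_force: [-1.0, 0.4, -0.4]
gripper_width: 0.1
grasp_force: 0.0
```

```bash
python3 - <<'E'
from h import *
save("top","pics/top4.png",crop=(235,135,410,285),s=4)
o=get_obs(); p=o["position"][:2]-C; print(o["position"],o["ft_force"],np.linalg.norm(p),np.degrees(np.arctan2(p[1],p[0])))
E
```

```text
[ 482.78878139 -101.89963249   97.55507364] [ 0.09953297 -0.00095197 -0.81932571] 140.11010883405078 -136.07330488771547
```

View pics/top4.png

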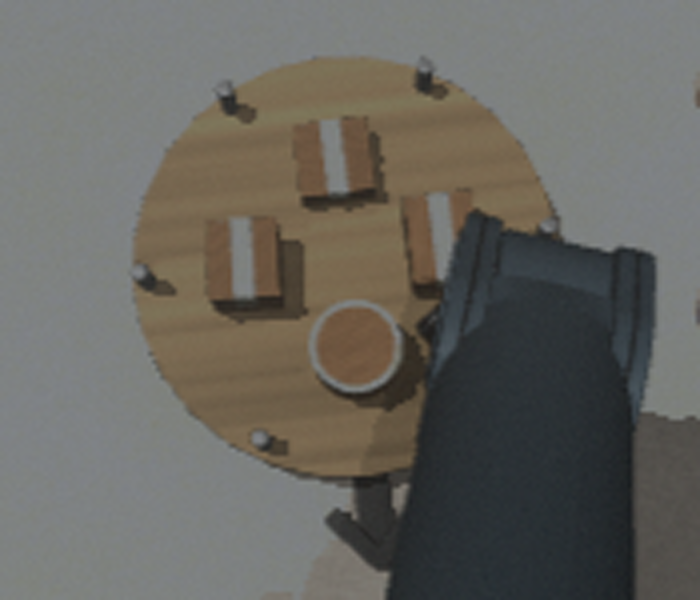

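The drum top is now at (356,346). I'll check the angle, then back the finger off the post and rise.

```bash
python3 - <<'E'
from h import *
print("drum",ang(356,346,120))
for p in [(261,437),(140,272),(224,90),(425,66)]: print(ang(*p,108))
E
```

```text
drum (np.float64(-172.3), np.float64(67.8))
(np.float64(157.5), np.float64(137.0))
(np.float64(97.5), np.float64(137.3))
(np.float64(37.6), np.float64(137.2))
(np.float64(-22.6), np.float64(137.9))
```

Request:
send_rows:
  steps:
    - [0,[4,-4,0],0]
    - [0,[4,-4,0],0]
    - [0,[0,0,30],0]
    - [0,[0,0,45],0]
    - [0,[0,0,45],0]

```text
time_s: 8.4
position: [490.5, -110.4, 218.7]
tool_rot: [0.0, 0.922, -0.387, -0.001]
ft_force: [1.7, 0.2, -0.5]
gripper_width: -0.2
grasp_force: 0.0
```

Request:
send_rows:
  steps:
    - [0,[-10,-45,0],0]
    - [0,[-10,-45,0],0]
    - [0,[-10,-45,0],0]
    - [0,[-10,-45,0],0]
    - [0,[-10,-45,0],0]

```text
time_s: 8.9
position: [440.2, -337.2, 217.8]
tool_rot: [0.0, 0.922, -0.387, 0.0]
ft_force: [0.6, 0.7, 0.2]
gripper_width: 0.1
grasp_force: 0.0
```

Request:
send_rows:
  steps:
    - [0,[-10,-45,0],0]
    - [0,[0,0,0],0]
    - [0,[0,0,0],0]
    - [0,[0,0,0],0]

```text
time_s: 9.3
position: [431.3, -378.8, 217.4]
tool_rot: [-0.0, 0.922, -0.386, -0.0]
ft_force: [-0.1, 0.1, -0.2]
gripper_width: 0.0
grasp_force: 0.0
```

```bash
python3 - <<'E'
from h import *
save("top","pics/top5.png",crop=(235,135,410,285),s=4)
E
```

```text
(no output)
```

View pics/top5.png

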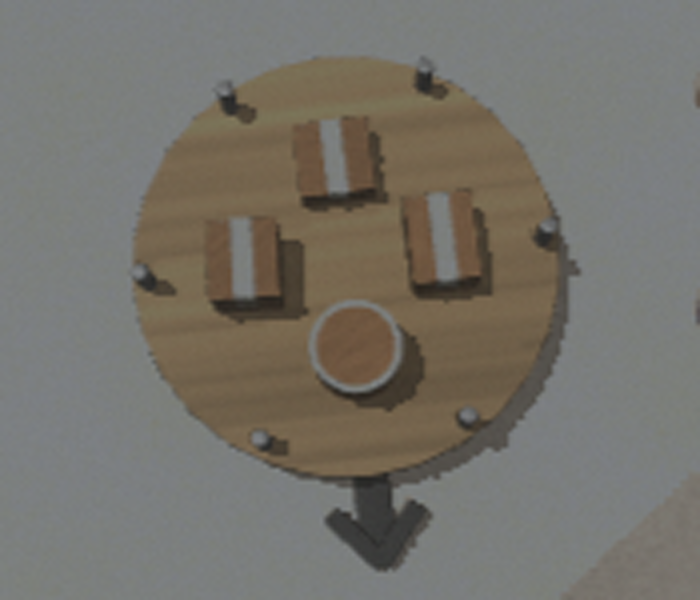

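The drum top is still at (356,346), on the pointer's line, all four parcels are upright and the arm is clear, so I'm handing it in.

```bash
python3 -c "
from cell import hand_in; print(hand_in())"
```

```text
the job is handed in; nothing more can be done
None
```

I turned the platter about 127° clockwise by pushing one post and handed the job in; the last camera measurement put the drum at -172.3° against the pointer's -172.2° (well within 12 mm), with all four parcels upright and the arm clear, though the hand-in returned no verdict.

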